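Close up the leak-test block

ROBOT

A 6-joint arm with a two-finger parallel gripper is mounted at the origin on the work surface. World frame = base frame: x ahead of the robot, y to its left, z up, the work surface at z = 0. Lengths are in m, angles in rad, forces in N, time in s.
With the tool pointing down it reaches from about 0.35 to 0.975 m from the base axis. Payload 7.1 kg.
Tool frame: the origin (TCP) lies midway between the tips of the shut fingers; the grasp point (between the pads) lies 19 mm behind it; z points along the fingers, y is the line along which they close (so a half turn about z gives the same grasp; the last joint's range is limited). The gripper opens to 88 mm and grips with 3 to 60 N. Pads are 20 mm wide; open, the fingers measure 115 mm over their backs; the gripper's body (75 mm by 178 mm) begins 61 mm behind the grasp point.
Start: joints at [-1.154, 0.423, 1.63, -0, 1.089, -0.019], TCP at [0.264, -0.567, 0.223] pointing down, gripper open.
Joint ranges: [-3, 3], [-0.9, 2.11], [0.09, 2.58], [-1.31, 4.45], [0.11, 2.69], [-2.54, 2.54]. Speed limits (rad/s): [2.39, 2.39, 3.01, 3.14, 3.14, 3.14].

INTERFACE

Orientations are given as a unit quaternion [w, x, y, z].
In Python, from station import move_pose, movel, movej, command_gripper, wait, inverse_kinematics, read_camera, camera_info, MotionError, job_done, get_time, get_joint_pos, get_qvel, get_effort, get_tcp_pos, get_ee_rot, get_ft_force, get_ft_torque, get_grip_width, get_finger_force gives the robot as it stands. Calls block until the motion is done:
- move_pose(position, orientation): joint-space move of the TCP to a pose.
- movel(position, frame=None, v=0.15, until_force=None): straight line of the TCP; frame=None keeps the orientation; v is the mean speed in m/s. With until_force (N) it stops when the force on the tool has changed by that much, and returns True; else False.
- movej(angles): joint-space move.
- command_gripper(opening): opening from 0.0 (shut) to 1.0 (fully open); the grip force is fixed at half the most; returns when the fingers have stopped.
- wait(seconds).
- inverse_kinematics(position, orientation): joint angles nearest the present ones, or None.
- read_camera(name): name is "scene" or "top" or "wrist"; returns the picture (420x560x3 uint8, red, green, blue); there is no depth.
- camera_info(name): a dict with "intrinsics" (3x3 intrinsics, pixels), "T" (4x4, takes a point from camera to world coordinates); the wrist camera has in their place "tool_from_camera" (4x4, takes a point from camera to tool coordinates, whose origin is the TCP and whose axes are the flange's). Camera axes: x right, y up, looking along -z (the intrinsics and any distortion apply to the point x, -y, -z); pixel columns grow to the right and rows downward; lengths in m; the calibration is good to about 2 mm. A picture is of the moment at which its call begins: read the wrist's pose just before it. camera_info takes no time and is no camera call.
A pose or a line that the arm cannot do raises MotionError and nothing moves.
- job_done(): hands the job in; it is judged then, once.
Readings, each from a call of its own:
- get_time(): time.
- get_joint_pos(): joint angles.
- get_qvel(): joint speeds.
- get_effort(): joint torques, N m.
- get_tcp_pos(): TCP position.
- get_ee_rot(): TCP orientation.
- get_ft_force(): force on the tool from outside, world axes, zero at the start.
- get_ft_torque(): the same for the moment, N m.
- get_grip_width(): opening from 0.0 (shut) to 1.0 (fully open).
- get_finger_force(): force on a finger pad.
Only numpy, scipy, OpenCV 4.12 (cv2) and the standard library are available. Lean on these libraries where they do the work, as an engineer would, in place of code of your own. Each camera call takes 0.05 s, during which the arm holds its last target. There are 200 camera calls.

TASK

Swing the clamp lever of the leak-test block all the way back, set the larger of the two knobbed covers on the open chamber and press it down until its flange sits level on the rim. Then swing the lever shut over the cover and let go; leave everything else on the bench where it is.

Things in the scene. Friction and masses are not known exactly. Their poses are not given: they have to be found in the camera images.
- chamber_rim (a point): centre of the open mouth of the round steel chamber on the fixed leak-test block, level with its rim's top, 75 mm above the table. Chamber 68 mm outside, 60 mm inside diameter. z is up, -x points to where the clamp lever's handle lies when shut, +x to its hinge.
- seal (a joint): travel (m) of the black seal ring inside the chamber's mouth: 0 = up, holding an unpressed cover 6 mm proud of the rim; 0.006 = pushed down, cover home. It is stiff: it goes down under a steady push of 6 to 10 N (a short tap moves it only part way) and stays down.
- clamp (a joint): angle of the clamp lever on the leak-test block (rad): 0 = shut, lying level over the chamber with its handle on the -x side; grows as the handle is swung up and back over the hinge; 1.57 = upright; stop at 2.0. The hinge is stiff (2 to 5 N at the handle) and the lever stays where it is left.
- clamp_hinge (a point): point on the clamp lever's hinge axis midway between the hinge ears, 87 mm above the table, 60 mm in +x of the chamber's centre; the point does not turn with the lever, its y axis is the hinge axis.
- clamp_grip (a point): middle of the clamp lever's handle: a level round black cross bar 14 mm thick along this point's y axis, joining the ends of two flat steel arms 138 mm from the hinge axis; 46 mm of it is free between the arms. Shut, the arms (8 wide, 10 high) pass either side of the cover's knob, 1 mm above a seated flange. Turns with the lever.
- test_block: the fixed leak-test block: aluminium base 160 x 110 x 30 mm with a steel chamber on it, hinge ears and lever; origin on the table straight below the chamber's centre, axes as for chamber_rim.
- cover: the larger loose cover, origin at the centre of its underside, z up. From below: plug 56 mm across, 10 mm high (tapered foot); flange 76 mm across, 6 mm thick; central black knob 22 mm across, 28 mm high, top 44 mm above the origin. Starts on its plug on the bench; fully home its origin is 10 mm below the chamber_rim point. 0.1 to 0.2 kg.
- small_cover: the smaller loose cover, of the same material, same form and same knob, but flange 52 mm and plug 38 mm in diameter; it belongs to another block. Origin at the centre of its underside.
- can_a: bystander: the taller closed spray can (56 mm across, 170 mm tall). Origin at the centre of its underside.
- can_b: bystander: the shorter closed spray can (56 mm across, 150 mm tall). Origin at the centre of its underside.
- cup: bystander: open grey plastic cup (64 mm across, 50 mm tall). Origin at the centre of its underside.
- socket: bystander: steel wrench socket standing on end (26 mm across, 36 mm tall). Origin at the centre of its underside.
- screwdriver: bystander: screwdriver lying flat (180 mm long, origin under its middle).
- wrench: bystander: open-ended wrench lying flat (170 mm long, origin under its middle).

How it is judged:
On the way, in this order (a step that is already met when the one before it is completed fails the run):
1. the clamp lever is swung back past 1.75 rad (about 100 degrees from shut) while the chamber is still open and the larger cover not yet on it (value of joint clamp above 1.75 rad and horizontal distance between cover and chamber_rim above 0.06 m), for 0.2 s.
2. with the lever still back (past 1.5 rad), the larger cover is pressed fully home: its flange within 2.5 mm of the chamber's rim, centred within 4 mm and level within 0.04 rad (z of cover in the frame of chamber_rim between -0.014 and -0.0075 m and horizontal distance between cover and chamber_rim below 0.004 m and angle between cover's own z axis and vertical below 0.04 rad and value of joint clamp above 1.5 rad), for 0.2 s.
3. the lever is swung shut over the cover, to within 0.06 rad of shut (z of cover in the frame of chamber_rim between -0.014 and -0.0075 m and horizontal distance between cover and chamber_rim below 0.004 m and angle between cover's own z axis and vertical below 0.04 rad and value of joint clamp below 0.06 rad), for 0.2 s.
At the end, for the whole second after the job is handed in: The larger cover sits fully home on the chamber (flange within 2.5 mm of the rim, centred within 4 mm, level within 0.04 rad), the clamp lever lies shut over it (within 0.06 rad of 0), all at rest and the robot touching nothing (all of step 3 and linear speed of cover below 0.01 m/s and contact force between the fingers and anything else below 0.3 N).
It fails at once if the smaller cover or another bystander (cans, cup, socket, screwdriver, wrench) is shifted by more than 30 mm, or a can, the cup or the smaller cover is tipped by more than 0.3 rad (distance of any of can_a, can_b, cup, socket, screwdriver, wrench, small_cover from where it was at the start of the episode above 0.03 m or angle between any of can_a, can_b, cup, small_cover's own z axis and vertical above 0.3 rad).
It also fails if it takes over 72 s, if anything falls off the work surface, if the arm or the gripper's body presses on something with over 40 N, if the wrist force passes 120 N, or if a joint passes its speed limit or range.

## Working session

There is one attempt and no reset: what is moved stays moved. The work goes in short steps, each a Python script; the robot and the scene stay as the last script left them, time stands still between calls to the robot, and variables do not carry over. Pictures are saved under pics/ and viewed, at most 10 in all, crops included, and the job is handed in when it is done.

```bash
mkdir -p pics; ls; python3 - <<'E'
from station import *
import cv2,numpy as np
for n in("top","scene"):
    cv2.imwrite(f"pics/{n}0.png",cv2.resize(read_camera(n)[:,:,::-1],(800,600),interpolation=cv2.INTER_CUBIC))
    print(n,camera_info(n))
print(camera_info("wrist"),get_ee_rot(),get_time())
E
```

```text
pics
top {'intrinsics': array([[496.43351275,   0.        , 274.53963815],
       [  0.        , 496.43351275, 209.11872237],
       [  0.        ,   0.        ,   1.        ]]), 'T': array([[ 0.03051164,  0.97418512, -0.22367923,  0.27947701],
       [-0.99953318,  0.02938611, -0.00835966,  0.01058988],
       [-0.0015708 ,  0.22382987,  0.97462696,  1.33330321],
       [ 0.        ,  0.        ,  0.        ,  1.        ]])}
scene {'intrinsics': array([[398.55120165,   0.        , 282.12706652],
       [  0.        , 398.55120165, 206.82885247],
       [  0.        ,   0.        ,   1.        ]]), 'T': array([[ 6.44281583e-01, -4.56712731e-01,  6.13444964e-01,
         1.15504950e+00],
       [ 7.64788016e-01,  3.83982783e-01, -5.17355307e-01,
        -4.90944831e-01],
       [ 7.30450447e-04,  8.02477852e-01,  5.96681459e-01,
         6.84753733e-01],
       [ 0.00000000e+00,  0.00000000e+00,  0.00000000e+00,
         1.00000000e+00]])}
{'intrinsics': array([[347.56863472,   0.        , 275.61348607],
       [  0.        , 347.56863472, 218.72996836],
       [  0.        ,   0.        ,   1.        ]]), 'tool_from_camera': array([[-3.32630023e-04,  9.60728365e-01,  2.77490358e-01,
         7.62604772e-02],
       [ 9.99999916e-01,  3.85927794e-04, -1.37452642e-04,
         1.73139099e-03],
       [-2.39145893e-04,  2.77490289e-01, -9.60728412e-01,
        -1.61399454e-01],
       [ 0.00000000e+00,  0.00000000e+00,  0.00000000e+00,
         1.00000000e+00]])} [-6.84696450e-04  9.76352762e-01  2.16182320e-01 -1.44081353e-04] 0.1
```

View pics/top0.png

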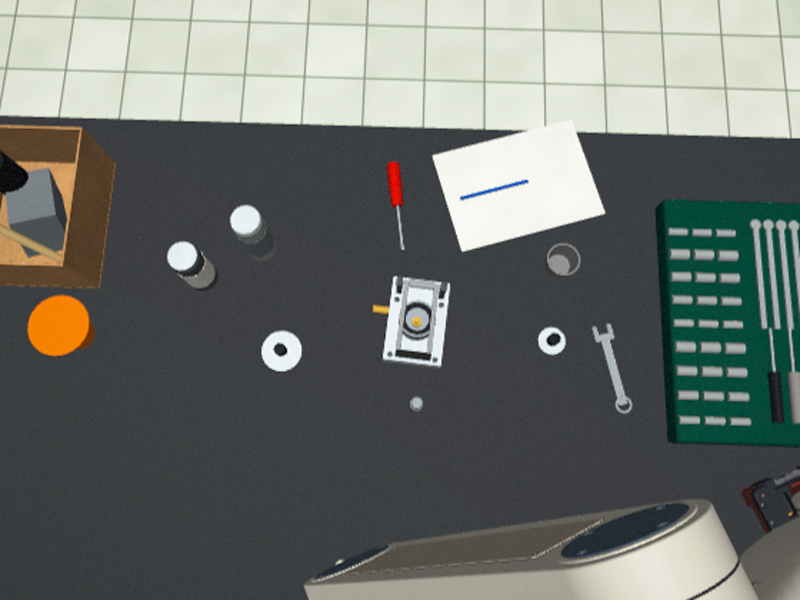

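View pics/scene0.png

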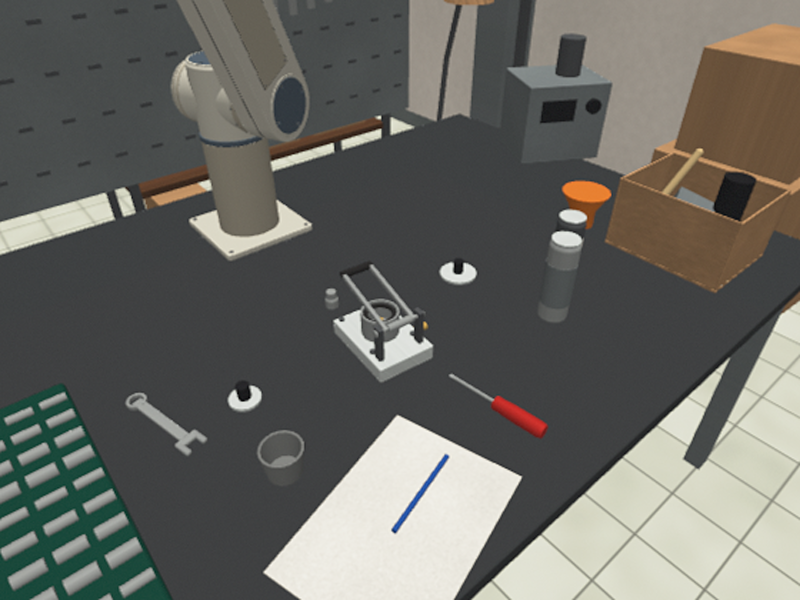

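Top view: large cover at (281,351), small cover (552,341), block corners about (395,277),(450,283),(441,367),(383,359), chamber (417,320), handle (411,355). The scene view shows the lever partly raised.

```bash
cat > h.py <<'E'
from station import *
import cv2,numpy as np
from scipy.spatial.transform import Rotation as R
def rot(q): return R.from_quat(np.r_[q[1:],q[0]]).as_matrix()
def quat(M): q=R.from_matrix(M).as_quat(); return np.r_[q[3],q[:3]]
def camT(n,tcp=None,q=None):
    i=camera_info(n)
    if n!="wrist": return i["intrinsics"],i["T"]
    T=np.eye(4);T[:3,:3]=rot(q);T[:3,3]=tcp
    return i["intrinsics"],T@i["tool_from_camera"]
def pix2w(K,T,u,v,z):
    d=T[:3,:3]@np.array([(u-K[0,2])/K[0,0],-(v-K[1,2])/K[1,1],-1]);o=T[:3,3]
    return o+d*(z-o[2])/d[2]
def w2pix(K,T,P):
    p=np.linalg.inv(T)@np.r_[P,1]; return K[0,0]*p[0]/-p[2]+K[0,2],K[1,1]*p[1]/p[2]+K[1,2]
def down(yaw):  # tool down; tool x at world angle yaw, y at yaw-90
    c,s=np.cos(yaw),np.sin(yaw); return quat(np.array([[c,s,0],[s,-c,0],[0,0,-1]]))
def shot(name):
    t,q=get_tcp_pos(),get_ee_rot(); im=read_camera("wrist"); np.savez(f"pics/{name}.npz",t=t,q=q)
    cv2.imwrite(f"pics/{name}_raw.png",im[:,:,::-1])
    cv2.imwrite(f"pics/{name}.png",cv2.resize(im[:,:,::-1],(800,600),interpolation=cv2.INTER_CUBIC))
E
python3 - <<'E'
from h import *
K,T=camT("top")
f=lambda u,v,z:pix2w(K,T,u*.7,v*.7,z)[:2].round(4)
print("cover",f(281,351,.013),"knob",f(281,350,.044),"small",f(552,341,.013))
c=[f(*p,.03) for p in((395,277),(450,283),(441,367),(383,359))];print(c,np.mean(c,0))
print("rim",f(417,320,.075))
for z in(.087,.12,.15): print("handle",z,f(411,355,z))
print(f(245,217,.17),f(184,255,.17),"socket",f(416,403,.036))
q=get_ee_rot();print(rot(q))
p=f(417,320,.075)
for yaw in(0,np.pi,-np.pi/2): print(yaw,inverse_kinematics([p[0]-.1,p[1],.4],down(yaw)))
E
```

```text
cover [0.4755 0.2277] knob [0.4727 0.2227] small [ 0.5099 -0.2815]
[array([0.6211, 0.0177]), array([ 0.6125, -0.0868]), array([ 0.4522, -0.0721]), array([0.4638, 0.0353])] [ 0.5374   -0.026475]
rim [ 0.5302 -0.0246]
handle 0.087 [ 0.4643 -0.0151]
handle 0.12 [ 0.4594 -0.0144]
handle 0.15 [ 0.455  -0.0138]
[0.6838 0.2794] [0.6124 0.3784] socket [ 0.3844 -0.0274]
[[ 9.06530368e-01  4.22140212e-01 -5.77386988e-04]
 [ 4.22140607e-01 -9.06529472e-01  1.27471486e-03]
 [ 1.46900789e-05 -1.39930622e-03 -9.99999021e-01]]
0 [-8.47404514e-02 -5.64669210e-02  1.81136645e+00 -4.44089210e-16
  1.38669313e+00  1.48605588e+00]
3.141592653589793 [-8.47404514e-02 -5.64669210e-02  1.81136645e+00 -4.44089210e-16
  1.38669313e+00 -1.65553678e+00]
-1.5707963267948966 None
```

```bash
python3 - <<'E'
from h import *
print(get_joint_pos())
move_pose([.54,.06,.33],down(-.1)); wait(.2); shot("w1"); print(get_time(),get_tcp_pos())
E
```

```text
[-1.15400135e+00  4.23760649e-01  1.63060621e+00 -1.34452031e-05
  1.08862513e+00 -1.90041386e-02]
2.8083 [0.54004898 0.05961011 0.32991048]
```

View pics/w1.png

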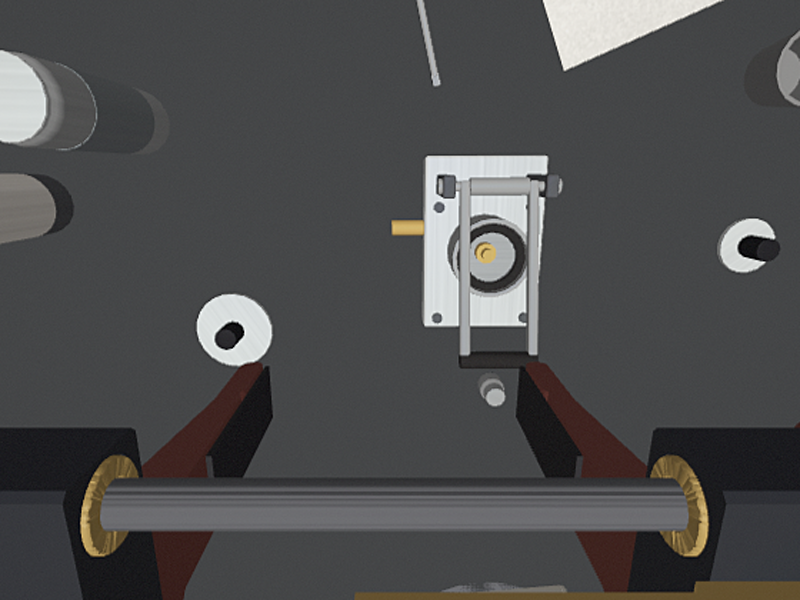

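Close view: base corners (425,155),(548,156),(425,326); rim centre ≈(490,257); hinge mid ≈(500,185); handle centre ≈(499,361); large cover flange ≈(235,330), its knob top ≈(227,339).

```bash
python3 - <<'E'
from h import *
d=np.load("pics/w1.npz");K,T=camT("wrist",d["t"],d["q"])
f=lambda u,v,z:pix2w(K,T,u*.7,v*.7,z)
rim=f(490,257,.075);hg=f(500,185.5,.087)
print("rim",rim,"hinge",hg,"yaw",np.arctan2(*(hg-rim)[1::-1]),np.linalg.norm((hg-rim)[:2]))
a,b=f(447,186,.087),f(553,185,.087);print("axis yaw",np.arctan2(-(b-a)[0]*-1,-(b-a)[1]*1),b-a)
for p in((425,155),(548,156),(425,326)):print("corner",f(*p,.03))
print("flange",f(235,330,.016),"knob",f(227,339,.044))
for yaw in(-.1,-.08):
  for a in np.arange(0,.7,.1):
    x=np.array([-np.cos(yaw),-np.sin(yaw),0])
    h=hg+.138*np.cos(a)*x+[0,0,.138*np.sin(a)]; u=w2pix(K,T,h);print(yaw,round(a,2),np.array(u)/.7,h.round(4))
E
```

```text
rim [ 0.53736281 -0.02349727  0.075     ] hinge [ 0.59577161 -0.03191502  0.087     ] yaw -0.1431323345149888 0.059012252984917773
axis yaw -0.0919638689887463 [-0.00767961 -0.08327124  0.        ]
corner [0.62574318 0.0214802  0.03      ]
corner [ 0.61389823 -0.08692103  0.03      ]
corner [0.4673549  0.03475633 0.03      ]
flange [0.47793989 0.2248772  0.016     ] knob [0.47799806 0.22388219 0.044     ]
-0.1 0.0 [490.71445054 349.83369265] [ 0.4585 -0.0181  0.087 ]
-0.1 0.1 [493.84544843 354.80353404] [ 0.4591 -0.0182  0.1008]
-0.1 0.2 [497.24676483 358.46290705] [ 0.4612 -0.0184  0.1144]
-0.1 0.3 [500.91573127 360.64073968] [ 0.4646 -0.0188  0.1278]
-0.1 0.4 [504.84431429 361.15217809] [ 0.4693 -0.0192  0.1407]
-0.1 0.5 [509.017473   359.80196749] [ 0.4753 -0.0198  0.1532]
-0.1 0.6 [513.41132266 356.38994699] [ 0.4824 -0.0205  0.1649]
-0.08 0.0 [493.9016361  349.79997171] [ 0.4582 -0.0209  0.087 ]
-0.08 0.1 [497.11894317 354.76898748] [ 0.4589 -0.0209  0.1008]
-0.08 0.2 [500.58057614 358.42778979] [ 0.461  -0.0211  0.1144]
-0.08 0.3 [504.28058378 360.60533531] [ 0.4644 -0.0214  0.1278]
-0.08 0.4 [508.20740028 361.11680224] [ 0.4691 -0.0218  0.1407]
-0.08 0.5 [512.34227255 359.76697116] [ 0.4751 -0.0222  0.1532]
-0.08 0.6 [516.65753487 356.35571946] [ 0.4822 -0.0228  0.1649]
```

```bash
python3 - <<'E'
from h import *
K,T=camT("scene"); print("target 356,269 handle; hinge mid approx 400,325")
yaw=-.09;x=np.array([np.cos(yaw),np.sin(yaw),0]);hg=np.array([.596,-.031,.087])
print(np.array(w2pix(K,T,hg))/.7)
for a in np.arange(0,.7,.1):
    h=hg-.138*np.cos(a)*x+[0,0,.138*np.sin(a)];print(round(a,2),np.array(w2pix(K,T,h))/.7)
for z in (.3,.2,.12): print(inverse_kinematics([.464,-.018,z],down(1.48)))
print(inverse_kinematics([.65,-.03,.2],down(1.48)))
E
```

```text
target 356,269 handle; hinge mid approx 400,325
[397.65725344 324.4658954 ]
0.0 [354.35449103 284.51465203]
0.1 [354.16652957 278.43632753]
0.2 [354.37851722 272.67555803]
0.3 [355.00014944 267.28642879]
0.4 [356.03904018 262.32411842]
0.5 [357.50027839 257.84455077]
0.6 [359.3859244  253.90389142]
[-6.44037427e-02  8.87609339e-02  1.89028859e+00 -4.44089210e-16
  1.16254313e+00  2.63925841e-02]
[-6.44037427e-02  2.18837663e-01  1.99395639e+00 -4.44089210e-16
  9.28798601e-01  2.63925841e-02]
[-6.44037427e-02  3.54217476e-01  2.04944353e+00 -4.44089210e-16
  7.37931646e-01  2.63925841e-02]
[-6.44103597e-02  4.85014586e-01  1.58688046e+00 -4.44089210e-16
  1.06969761e+00  2.63859671e-02]
```

```bash
cat >> h.py <<'E'
YAW=-.09; X=np.array([np.cos(YAW),np.sin(YAW),0]); HG=np.array([.596,-.031,.087])
def bar(a): return HG-.138*np.cos(a)*X+[0,0,.138*np.sin(a)]
G=np.array([0,0,-.019])
E
python3 - <<'E'
from h import *
q=down(np.pi/2+YAW)
command_gripper(.6)
p=bar(.28)+G
move_pose(p+[0,0,.12],q); print(movel(p,v=.1,until_force=8)); print(get_tcp_pos(),p,get_ft_force())
command_gripper(0); wait(.1)
print(get_grip_width()*88,get_finger_force(),get_ft_force(),get_tcp_pos(),get_time())
cv2.imwrite("pics/s1.png",cv2.resize(read_camera("scene")[100:310,150:430,::-1],(800,600)))
E
```

```text
False
[ 0.46433016 -0.01911073  0.10660194] [ 0.46391112 -0.0190798   0.10613708] [-0.43704976 -0.36332007  0.3987022 ]
13.333740320500548 30.001207888126373 [-7.0556265   0.91518558  2.64305946] [ 0.46081091 -0.01880393  0.10539371] 7.2083
```

View pics/s1.png

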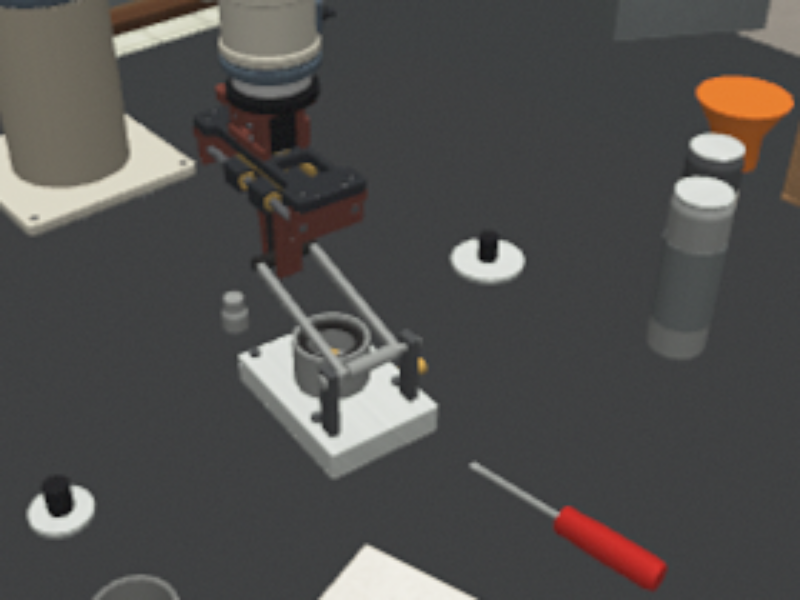

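The bar is gripped (13 mm opening, 30 N). Now I swing it back.

```bash
sed -i 's/\[\.596,-\.031/[.593,-.031/' h.py; python3 - <<'E'
from h import *
for a in np.r_[np.arange(.45,1.9,.16),1.93]:
    movel(bar(a)+G,v=.12)
    f=get_ft_force(); print(round(a,2),f.round(1),(get_tcp_pos()-bar(a)-G).round(4),round(get_grip_width()*88,1))
    if np.linalg.norm(f)>45: break
print(get_time())
cv2.imwrite("pics/s2.png",cv2.resize(read_camera("scene")[100:310,150:430,::-1],(800,600)))
E
```

```text
0.45 [-4.9  1.9  3. ] [-0.0014  0.0003  0.0001] 13.4
0.61 [-12.    2.1   8.1] [-0.0036  0.0004 -0.0003] 13.1
0.77 [-21.8   3.6  17.3] [-0.0065  0.0007 -0.0006] 13.1
0.93 [-34.6   2.3  36.8] [-0.009   0.0007  0.0001] 13.3
8.6
```

View pics/s2.png

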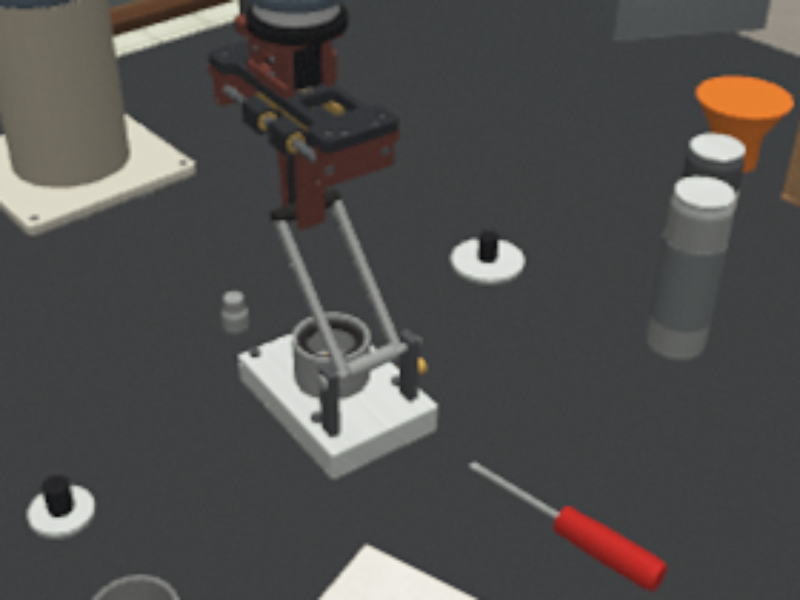

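The force is radial, so the assumed circle is off. Refitting from the two held bar positions gives start angle 0.207, hinge x ≈ 0.5955 and the bar 10 mm above the TCP. I continue with that.

```bash
sed -i 's/\[\.593,-\.031/[.5955,-.031/;s/^G=.*/G=np.array([0,0,-.010])/' h.py; python3 - <<'E'
from h import *
for a in np.r_[.83,np.arange(.98,1.9,.15),1.94]:
    movel(bar(a)+G,v=.1)
    f=get_ft_force(); print(round(a,2),f.round(1),(get_tcp_pos()-bar(a)-G).round(4),round(get_grip_width()*88,1))
    if np.linalg.norm(f)>35: break
print(get_time())
E
```

```text
0.83 [-6.1 -0.8  4.8] [-0.0011 -0.0001  0.0001] 13.5
0.98 [-11.1  -2.2  15.8] [-0.0013 -0.0003  0.0009] 13.4
1.13 [-7.1 -2.5 15. ] [ 0.0003 -0.0005  0.0016] 13.5
1.28 [-1.3 -3.3  9.7] [ 0.0014 -0.0007  0.0013] 13.2
1.43 [-1.4 -4.   5.6] [ 0.0013 -0.0007  0.0008] 13.2
1.58 [-0.2 -5.9  4.2] [ 0.0009 -0.0007  0.0003] 13.2
1.73 [-0.1 -5.4  1.1] [ 0.0004 -0.0006 -0.0001] 13.3
1.88 [ 1.  -5.5  0.1] [ 0.0001 -0.0006 -0.0003] 13.1
1.94 [ 0.5 -4.4 -0.7] [-0.0003 -0.0004 -0.0005] 13.4
11.6583
```

```bash
python3 - <<'E'
from h import *
command_gripper(.45); movel(get_tcp_pos()+[0,0,.07],v=.2)
q=down(np.pi+YAW); r=HG-.06*X
move_pose([r[0]-.03,r[1],.26],q); command_gripper(1.0); wait(.1); shot("w2"); print(get_tcp_pos(),get_time(),r)
E
```

```text
[ 0.50575187 -0.02560934  0.26000896] 15.2 [ 0.53574284 -0.02560729  0.087     ]
```

View pics/w2.png

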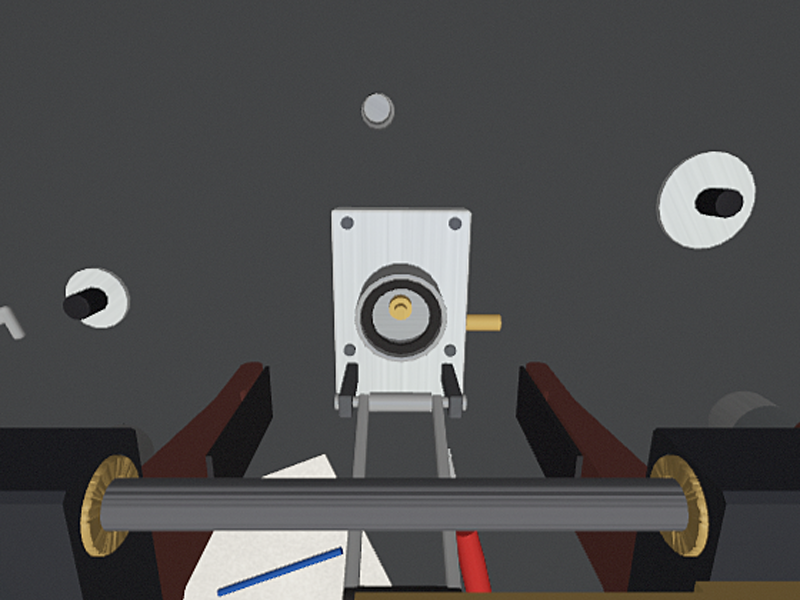

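Lever stays back. The rim is centred at ≈(401,316), the large cover's flange at (706,200) and its knob top at (727,204).

```bash
python3 - <<'E'
from h import *
d=np.load("pics/w2.npz");K,T=camT("wrist",d["t"],d["q"])
f=lambda u,v,z:pix2w(K,T,u*.7,v*.7,z)
print("rim",f(401,316,.075),"flange",f(706.5,200,.016),"knob",f(727,204,.044))
im=cv2.imread("pics/w2_raw.png");g=cv2.cvtColor(im,cv2.COLOR_BGR2GRAY)
# dark seal ring blob
m=(g<70).astype(np.uint8);m[:190]=0;m[255:]=0;m[:,:245]=0;m[:,320:]=0
cs,_=cv2.findContours(m,0,cv2.CHAIN_APPROX_NONE);c=max(cs,key=cv2.contourArea);e=cv2.fitEllipse(c);print(e)
print("seal circle",f(e[0][0]/.7,e[0][1]/.7,.072))
m=(g>170).astype(np.uint8);m[:,:430]=0;m[200:]=0
cs,_=cv2.findContours(m,0,cv2.CHAIN_APPROX_NONE);c=cv2.convexHull(max(cs,key=cv2.contourArea));e=cv2.fitEllipse(c);print(e)
print("flange",f(e[0][0]/.7,e[0][1]/.7,.016))
E
```

```text
rim [ 0.5336815  -0.02434054  0.075     ] flange [0.47699534 0.22590919 0.016     ] knob [0.47814077 0.2243385  0.044     ]
((280.44671630859375, 221.43807983398438), (50.94432067871094, 55.298927307128906), 91.3741226196289)
seal circle [ 0.53480552 -0.02466306  0.072     ]
((494.550537109375, 139.52645874023438), (61.142250061035156, 72.43831634521484), 43.75751495361328)
flange [0.47646241 0.22586578 0.016     ]
```

```bash
python3 - <<'E'
from h import *
c=np.array([.4775,.2250,.020])
command_gripper(.6)
q1=down(np.pi/2+YAW);q2=down(np.pi+YAW)
move_pose(c+[0,0,.1],q1); print(movel(c,v=.12,until_force=6)); command_gripper(0); wait(.1)
t=get_tcp_pos();print(t,get_grip_width()*88,get_ft_force().round(1))
command_gripper(.6); movel(t+[0,0,.06],v=.2)
t[2]=.020; move_pose(t+[0,0,.06],q2); print(movel(t,v=.12,until_force=6)); command_gripper(0); wait(.1)
print(get_tcp_pos(),get_grip_width()*88,get_ft_force().round(1),get_finger_force())
movel(get_tcp_pos()+[0,0,.13],v=.15); wait(.1)
print(get_tcp_pos(),get_grip_width()*88,get_ft_force().round(1),get_time())
shot("w3")
E
```

```text
False
[0.47751287 0.22503756 0.02022895] 21.106547113642993 [-0.8 -0.2  5.7]
False
[0.47792267 0.22534275 0.02044988] 20.819830453961355 [-1.3  2.1  6.4] 30.00117247720482
[0.47720155 0.22500301 0.14934372] 21.23100686702515 [ 0.4 -0.5 -1.5] 24.3833
```

View pics/w3.png

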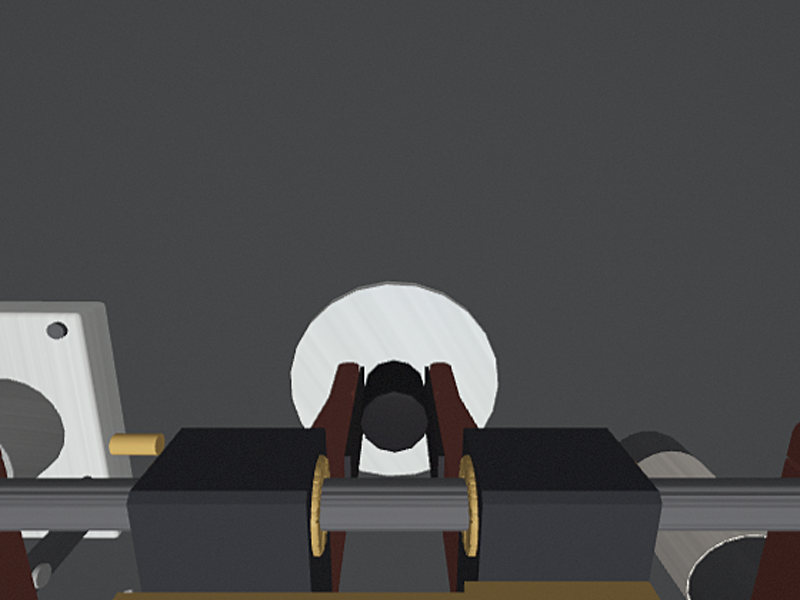

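The cover is held level. Next I go above the chamber and descend slowly under force guard.

```bash
python3 - <<'E'
from h import *
r=np.array([.5347,-.0252]);q=down(np.pi+YAW)
move_pose([*r,.15],q); movel([*r,.105],v=.1); wait(.1); print(get_tcp_pos(),get_ft_force().round(1))
h=movel([*r,.090],v=.02,until_force=5); print(h,get_tcp_pos(),get_ft_force().round(1),get_ft_torque().round(2),get_time())
E
```

```text
[ 0.53524915 -0.02499664  0.10558327] [-0.3 -1.1 -1. ]
True [ 0.53467279 -0.02512324  0.09139378] [0.2 0.2 4.2] [ 0.14 -0.16  0.06] 26.7917
```

Contact came at z = 0.0914, which is exactly the seal height, so the plug is in. Now I press.

```bash
python3 - <<'E'
from h import *
t=get_tcp_pos()
h=movel([t[0],t[1],.080],v=.008,until_force=30); print(h,get_tcp_pos(),get_ft_force().round(1)); wait(.5);print(get_tcp_pos(),get_ft_force().round(1))
command_gripper(.5); wait(.1);t=get_tcp_pos();print(t,get_ft_force().round(1))
movel([t[0],t[1],.16],v=.15); command_gripper(0)
h=movel([t[0],t[1],.095],v=.03,until_force=20); wait(.6);print(h,get_tcp_pos(),get_ft_force().round(1))
t=get_tcp_pos(); movel([t[0],t[1],.2],v=.2); q=down(np.pi+YAW)
movel([t[0]-.03,t[1],.26],v=.2); wait(.1);shot("w4");print(get_time())
E
```

```text
True [ 0.53520704 -0.02466042  0.08546284] [-0.9 -0.1  5.8]
[ 0.53514983 -0.02465911  0.08543475] [-0.8 -0.1  6.3]
[ 0.53504356 -0.02465764  0.08512203] [-0.1  1.2  0.5]
True [ 0.53505288 -0.02465492  0.10933126] [-2.  -0.2  8.2]
33.7
```

View pics/w4.png

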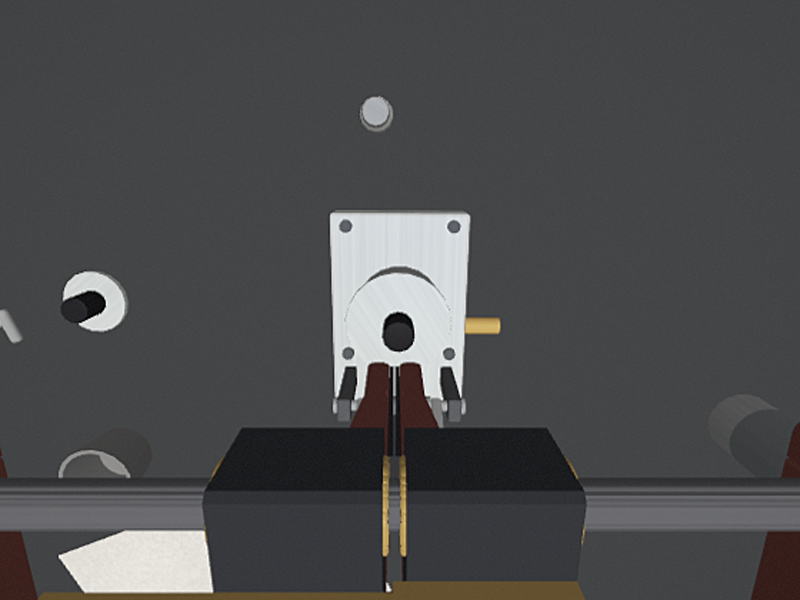

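The cover is home: both the TCP height and the knob top height agree. Now I regrip the bar and swing the lever shut.

```bash
python3 - <<'E'
from h import *
q=down(np.pi/2+YAW);p=bar(1.94)+G
command_gripper(.45); move_pose(p+[0,0,.08],q); print(movel(p,v=.12,until_force=8)); command_gripper(0); wait(.1)
print(get_tcp_pos()-p,get_grip_width()*88,get_ft_force().round(1))
for a in np.r_[np.arange(1.8,.1,-.15),.05]:
    movel(bar(a)+G,v=.1)
    f=get_ft_force(); print(round(a,2),f.round(1),(get_tcp_pos()-bar(a)-G).round(4))
    if np.linalg.norm(f)>40: break
print(get_time())
E
```

```text
False
[1.62091101e-04 1.11686152e-05 4.39732403e-04] 13.655406564931473 [ 0.3 -0.3  3.5]
1.8 [1.1 0.2 7.4] [0.0007 0.     0.0012]
1.65 [0.9 1.4 8.6] [0.0008 0.0003 0.0014]
1.5 [-1.6  2.6  8.8] [-0.0001  0.0005  0.0009]
1.35 [-2.7  3.5  7. ] [-0.0006  0.0006  0.0003]
1.2 [-1.7  5.6  4.7] [-0.0009  0.0006 -0.0003]
1.05 [-0.   4.9  1.1] [-0.0009  0.0005 -0.0007]
0.9 [-0.   6.5 -1.8] [-0.001   0.0005 -0.001 ]
0.75 [ 1.1  5.5 -2.6] [-0.0006  0.0005 -0.0009]
0.6 [ 2.2  6.2 -3.9] [-0.0004  0.0005 -0.0009]
0.45 [ 1.4  5.5 -2.1] [-0.0002  0.0004 -0.0009]
0.3 [ 1.7  5.7 -2.2] [-0.0003  0.0004 -0.0009]
0.15 [ 1.6  4.6 -1.5] [-0.0005  0.0003 -0.001 ]
0.05 [ 0.7  4.9 -3. ] [-0.0007  0.0003 -0.001 ]
41.8917
```

```bash
python3 - <<'E'
from h import *
command_gripper(.4); t=get_tcp_pos(); movel([t[0],t[1],.15],v=.2); command_gripper(0)
b=bar(0)
h=movel([b[0],b[1],.085],v=.03,until_force=15); print(h,get_tcp_pos(),get_ft_force().round(1)); wait(.3); print(get_tcp_pos())
movel([b[0],b[1],.25],v=.2); move_pose([.45,-.025,.32],down(YAW)); wait(.1)
shot("w5"); cv2.imwrite("pics/s5.png",cv2.resize(read_camera("scene")[150:270,200:360,::-1],(800,600),interpolation=cv2.INTER_CUBIC));print(get_time(),get_ft_force())
E
```

```text
True [ 0.45779956 -0.01857977  0.09396924] [-3.3  1.1 13.3]
[ 0.4578111  -0.01857222  0.09401625]
48.1 [ 0.6043442  -0.00446254  0.8067855 ]
```

View pics/s5.png

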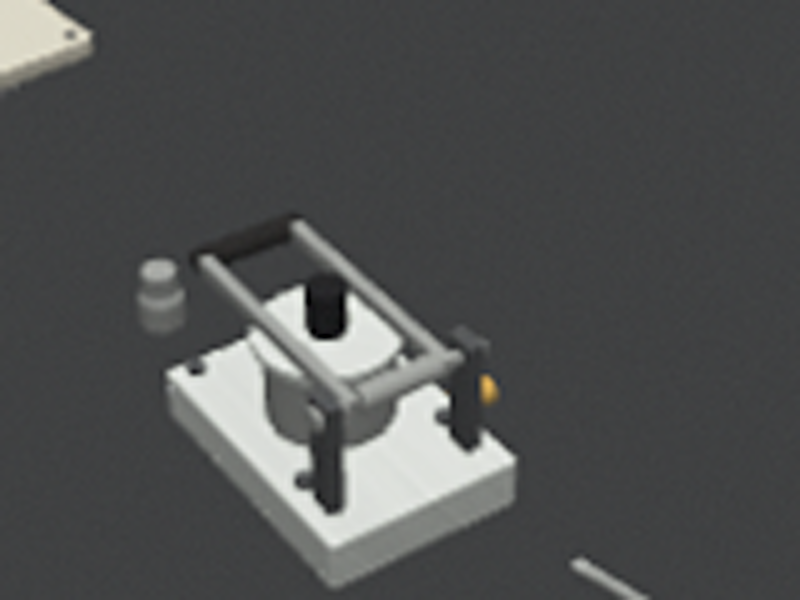

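The picture shows the lever level over the seated cover. Contact with the bar came at z = 0.094, which is the height of its top when shut.

```bash
python3 -c "
from station import *
print(job_done())"
```

```text
the job is handed in; nothing more can be done
None
```

I swung the lever back, pressed the larger cover home on the chamber, shut the lever over it and handed the job in at about 48 s; the measured heights and the last picture agree with that, but no verdict was returned.

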